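# Load the next brass bar into the cutting jig

## Task

Lift the cut-off piece of brass out of the cutting jig's cradle and put it in the yellow tray. Then take the long brass bar from the rack and feed it, plain end first and red end last, through the jig's brass guide tube until its plain end is up against the steel stop: keep it straight, don't force it when it rubs or meets the stop, and let go of it there. Leave the other two bars in the rack and everything else on the bench where it is.

Things in the scene. Friction and masses are not known exactly. Their poses are not given: they have to be found in the camera images.
- jig: Cutting jig fixed to the bench: aluminium base plate 60 mm wide, 12 mm thick (x from -60 to 190 mm), blue pillar, and a level brass guide tube 100 mm long, 24 mm outside, 16 mm bore, axis 75 mm above the bench. Origin on the bench under the tube's middle; x along the tube in the direction of feed (mouth at -50, exit at +50 mm), z up.
- cradle (a point): Middle of the jig's cradle, at rail-top height 64 mm: two thin rails, 10 mm wide overall, under the tube's line from 3 to 72 mm past the tube's exit. A 12 mm bar lying in it has its axis 69 mm above the bench. Fingers can pass down both sides of the rails. Axes as the jig's.
- tube_mouth (a point): Centre of the guide tube's entry mouth, 75 mm above the bench; x axis along the tube in the direction of feed, z up. The mouth is flared over its first 12 mm, from 23 mm inside (31 mm outside) down to the 16 mm bore.
- tube_exit (a point): Centre of the guide tube's far end, 100 mm past the mouth; axes as at the mouth.
- stop_face (a point): The point where the tube's line meets the near face of the upright steel stop plate (10 mm thick, 36 mm wide, its top 95 mm above the bench), fixed 75 to 105 mm past the tube's exit; x axis in the direction of feed, into the plate. The bar's plain end has to come to this point.
- stop: The steel stop itself, fixed to the jig; origin at bench level below the near face, same axes.
- bar_center (a point): Middle of the brass bar to be loaded (on its axis): solid round bar 250 mm long, 12 mm diameter, about 240 g, with the last 30 mm of one end painted red. x axis runs along the bar towards the plain (unpainted) end. It starts in one of the three places of the rack, axis 40 mm above the bench, plain end away from the robot.
- bar_nose (a point): Centre of the bar's plain end face, 125 mm from the middle; same axes.
- bar: The brass bar; same point and axes as its middle.
- offcut_center (a point): Middle of the brass cut-off piece, a round bar 40 mm long, 12 mm diameter, about 40 g, lying in the jig's cradle between tube and stop; x axis along the piece.
- offcut: The brass cut-off piece; same point and axes as its middle.
- tray: Open yellow plastic tray fixed to the bench, 120 mm (its x) by 110 mm (its y), 30 mm high, walls and floor 3 mm; origin under its centre.
- rack: Wooden bar rack fixed to the bench: base 170 (x) by 165 (y) mm, 8 mm thick, with two V-notched cross-pieces at x = -70 and +70 mm, up to 45 mm high, so that the bars are free between and beyond them. Three bars lie along its x axis at y = -60, 0 and +60 mm, axes 40 mm above the bench. Origin under its centre, z up.
- alu_rod_center (a point): Middle of the aluminium rod, 250 mm long, 12 mm diameter, in the rack; x along it. Leave it.
- dowel_center (a point): Middle of the dark wooden dowel, 250 mm long, 12 mm diameter, in the rack; x along it. Leave it.
- bottle: White squeeze bottle, upright, 48 mm across, 170 mm high; origin under its centre. Leave it.
- glue_pot: Small amber jar, 50 mm across, 60 mm high; origin under its centre. Leave it.
- jar: Clear glass jar, 60 mm across, 80 mm high; origin under its centre. Leave it.
- mug: Blue mug, 76 mm across, 90 mm high; origin under its centre. Leave it.
- file: Blue-handled hand tool lying flat, 200 mm long, up to about 30 mm thick; its x axis runs along it towards the steel tip. Leave it.
- pencil: Red carpenter's pencil lying flat, 162 mm long, 8 mm thick; its x axis runs along it. Leave it.

How it is judged:
By the outcome, as a careful person would: the job done as asked, in the order asked, and still so for the second after the job is handed in, with the robot touching nothing.
It also fails if it takes over 72 s, if anything falls off the work surface, if the arm or the gripper's body presses on something with over 40 N, if the wrist force passes 120 N, or if a joint passes its speed limit or range.

## Robot

A 6-joint arm with a two-finger parallel gripper is mounted at the origin on the work surface. World frame = base frame: x ahead of the robot, y to its left, z up, the work surface at z = 0. Lengths are in m, angles in rad, forces in N, time in s.
With the tool pointing down it reaches from about 0.3 to 0.775 m from the base axis. Payload 14.6 kg.
Tool frame: the origin (TCP) lies on the centre line of the jaws, within the pads' length; the fingertips stand 19 mm ahead of it and the grasp point (between the pads) is the TCP; z points along the fingers, y is the direction in which the jaws open and shut (so a half turn about z gives the same grasp; the last joint's range is limited). The gripper opens to 94 mm and grips with 3 to 60 N. Pads are 16 mm wide; open, the fingers measure 119 mm over their backs; the gripper's body (75 mm by 177 mm) begins 78 mm behind the grasp point.
Start: joints at [1.182, 0.3, 1.521, -0, 1.321, -0.067], TCP at [0.174, 0.522, 0.224] pointing down, gripper open.
Joint ranges: [-3.03, 3.03], [-0.79, 2.21], [0.23, 2.52], [-1.04, 4.18], [0, 3.07], [-2.55, 2.55]. Speed limits (rad/s): [2.22, 2.22, 2.57, 3.14, 3.14, 3.14].

## Interface

Orientations are given as [roll, pitch, yaw] about the fixed x, y, z axes, in that order (R = Rz(yaw) Ry(pitch) Rx(roll)).
In Python, from station import ctrl gives the robot as it stands. The module is installed in compiled form; this text tells all that it offers.
- The arm moves only by the shell command python3 -m creep 'ROWS' [FORCE]. ROWS is a JSON object of lists of equal length, an entry for each row: "translation": the shift along the world's x, y, z in mm, a list of three; "yaw": the turn about the world's z in rad; "gripper": the closure in counts, from 0 (fully open) to 255 (shut). A call has 1 to 5 rows; each row is the pose to reach, as a shift and turn from the pose measured when the call began; what a row does not reach only later rows make up. A row lasts 1/12 s, in which the tool goes at most 41.7 mm and 7.16 degrees, less where a joint would pass 70% of its speed; a pose out of reach is approached as far as the arm can. A call with a gripper value outside its range is refused whole. The fingers move at their own pace and stop on an object; FORCE is the grip in N (left out, the last holds). Time passes only in rows, so rows that repeat a pose let the fingers close. It gives the time, the measured TCP pose, the force and the opening at its end, in the units of the state.
- ctrl.get_obs(): the state, without advancing time (a new reading comes with each control period).
- ctrl.camera(name): name is "scene" or "top" or "wrist"; returns a dict with "pixels" (400x640x3 uint8, red, green, blue), "depth" (400x640 float32, m along the optical axis (not along the pixel's ray), 0 where there is no reading), "fx", "fy", "cx", "cy" (pixels), "R" (3x3) and "t" (3): a world point X has camera coordinates R X + t; the wrist camera has in their place "tool_from_camera" (4x4, takes a point from camera to tool coordinates, whose origin is the TCP and whose axes are the flange's). Camera axes: x right, y down, z forward; pixel columns grow to the right and rows downward; lengths in m; the calibration is good to about 2 mm. A picture is of the moment at which its call begins: read the wrist's pose just before it.
- ctrl.hand_in(): hands the job in, once; it reports no verdict.
The state is a dict: "time_s": time; "qpos": joint angles; "joint_vel": joint speeds; "tau": joint torques, N m; "ee_pos": TCP position; "eef_rot": TCP orientation; "force": force on the tool from outside, world axes, zero at the start; "moment": the same for the moment, N m; "grip_width": finger opening in m.
Only numpy, scipy, OpenCV 4.12 (cv2) and the standard library are available. Lean on these libraries where they do the work, as an engineer would, in place of code of your own. Each camera call takes 0.05 s, during which the arm holds its last target. There are 200 camera calls.

## Working session

There is one attempt and no reset: what is moved stays moved. The work goes in short steps, Python scripts to look and compute and a shell command to move; the robot and the scene stay as the last step left them, time stands still between calls to the robot, and variables do not carry over. Pictures are saved under pics/ and viewed, about 8 in all and at most 12, crops included, and the job is handed in when it is done.

```bash
mkdir -p pics
cat > h.py <<'E'
import numpy as np, cv2
from station import ctrl
from scipy.spatial.transform import Rotation as Ro
def save(c,name,crop=None,scale=1):
    im=c["pixels"][:,:,::-1]
    if crop: im=im[crop[1]:crop[3],crop[0]:crop[2]]
    cv2.imwrite("pics/"+name,cv2.resize(im,None,fx=scale,fy=scale))
def cam(name):
    o=ctrl.get_obs(); c=ctrl.camera(name)
    if name=="wrist":
        T=np.eye(4);T[:3,:3]=Ro.from_euler('xyz',o["eef_rot"]).as_matrix();T[:3,3]=o["ee_pos"]
        c["W"]=T@c["tool_from_camera"]
    else:
        T=np.eye(4);T[:3,:3]=c["R"];T[:3,3]=c["t"];c["W"]=np.linalg.inv(T)
    return c
def ray(c,u,v,z):
    d=c["W"][:3,:3]@np.array([(u-c["cx"])/c["fx"],(v-c["cy"])/c["fy"],1]);o=c["W"][:3,3]
    return o+d*(z-o[2])/d[2]
def proj(c,X):
    p=np.linalg.inv(c["W"])@np.append(X,1)
    return c["fx"]*p[0]/p[2]+c["cx"],c["fy"]*p[1]/p[2]+c["cy"]
E
python3 - <<'E'
from h import *
np.set_printoptions(precision=4,suppress=True)
for n in("top","scene"):
    c=cam(n);save(c,n+"0.png",scale=1.25);np.savez(n+"0.npz",**c);print(n,c["W"],c["fx"],c["cx"],c["cy"])
print(ctrl.get_obs())
E
```

```text
top [[ 0.0111 -0.9961  0.0875  0.4534]
 [-0.9999 -0.0121 -0.0111  0.0415]
 [ 0.0122 -0.0874 -0.9961  1.1269]
 [ 0.      0.      0.      1.    ]] 416.3681017490674 317.6513224523455 210.0418305002047
scene [[-0.5782  0.6425 -0.5028  1.1755]
 [ 0.8157  0.4434 -0.3715  0.4765]
 [-0.0158 -0.625  -0.7805  1.0221]
 [ 0.      0.      0.      1.    ]] 504.8839099696239 317.4948228931905 203.7261433029757
{'time_s': 0.1, 'qpos': array([ 1.1824,  0.3004,  1.5215, -0.    ,  1.3207, -0.0666]), 'joint_vel': array([-0.0019,  0.001 , -0.0027, -0.0019, -0.0002,  0.002 ]), 'tau': array([ -0.0006, -53.265 , -35.3284,   0.0708,   0.0235,  -0.0001]), 'ee_pos': array([0.1739, 0.5216, 0.224 ]), 'eef_rot': array([-3.1406, -0.0001,  2.8198]), 'force': array([-0.8849,  0.2225, -0.2217]), 'moment': array([-0.0413,  0.0514, -0.0106]), 'grip_width': 0.0942742998865732}
```

View pics/top0.png

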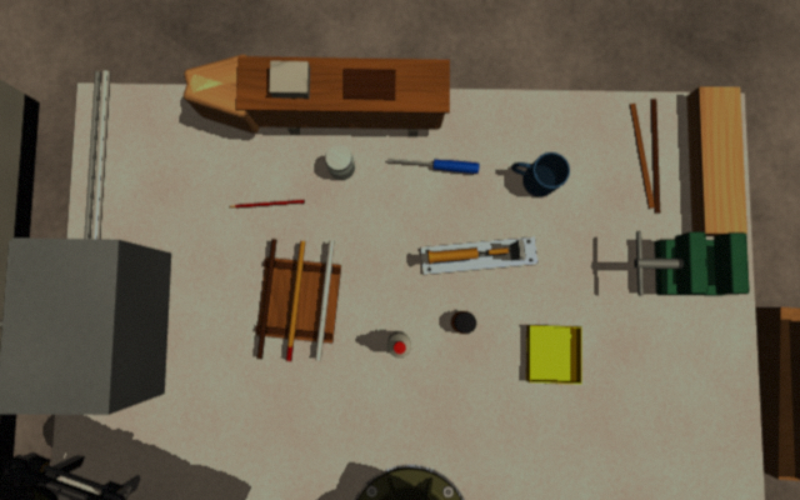

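View pics/scene0.png

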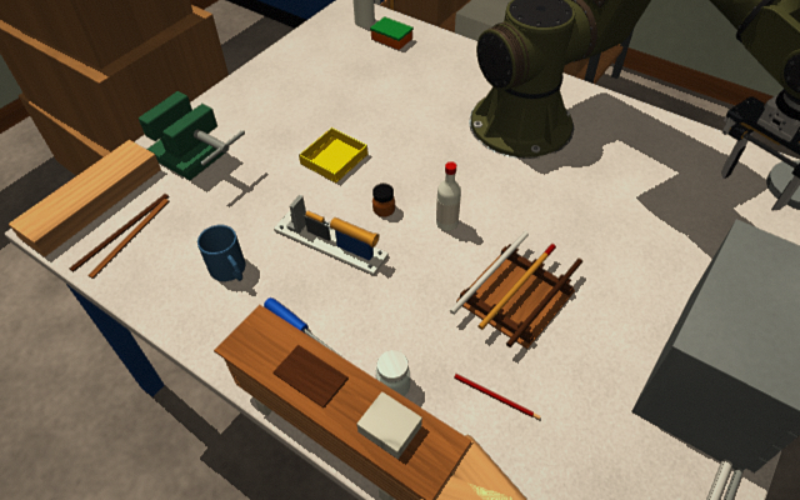

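The top view has +x up and +y to the left. The brass bar is in the middle of the rack, around (296,300), with its red end at (290,353) towards the robot. The jig tube is at about (455,254) with the feed running right (-y), the offcut at (497,252), the tray at (555,353), the bottle at (400,345) and the glue pot at (463,321).

Run:
```python
from h import *
np.set_printoptions(precision=4,suppress=True)
c=dict(np.load("top0.npz"));im=c["pixels"];hsv=cv2.cvtColor(im,cv2.COLOR_RGB2HSV)
def blobs(name,lo,hi,z,amin=15):
    m=cv2.inRange(hsv,lo,hi)
    n,l,s,ce=cv2.connectedComponentsWithStats(m)
    for i in range(1,n):
        if s[i,4]<amin: continue
        ys,xs=np.where(l==i);(cx,cy),(w,h),a=cv2.minAreaRect(np.c_[xs,ys].astype(np.float32))
        if not(150<cx<480 and 120<cy<320):continue
        b=cv2.boxPoints(((cx,cy),(w,h),a)); P=np.array([ray(c,*p,z)for p in b])
        k=0 if np.linalg.norm(P[1]-P[0])<np.linalg.norm(P[2]-P[1]) else 1
        e1=(P[k]+P[k+1])/2;e2=(P[(k+2)%4]+P[(k+3)%4])/2
        print(name,s[i,4],"px",round(cx),round(cy),"ctr",ray(c,cx,cy,z)[:2],"ends",e1[:2],e2[:2],"d",np.median(c["depth"][l==i]))
blobs("brass.075",(10,120,90),(22,255,255),.08)
blobs("brass.040",(10,120,90),(22,255,255),.046)
blobs("yellow",(25,120,60),(35,255,255),.02)
blobs("red",(0,160,90),(6,255,255),.046,8)
for n,u,v,z in(("bottle",400,347,.17),("glue",463,321,.06),("mug",547,174,.09)):print(n,ray(c,u/1.25,v/1.25,z)[:2])
# jig base plate corners from bright metal
save(c,"topc.png",(180,170,480,320),2.6)
```

```text
brass.075 1063 px 244 236 ctr [0.4782 0.2133] ends [0.5846 0.2033] [0.3737 0.2232] d 1.1106917
brass.075 314 px 362 204 ctr [ 0.5618 -0.0835] ends [ 0.5659 -0.1333] [ 0.5576 -0.0338] d 1.0478709
brass.075 67 px 398 200 ctr [ 0.5734 -0.175 ] ends [ 0.5737 -0.194 ] [ 0.5732 -0.1559] d 1.0616226
brass.075 24 px 226 208 ctr [0.5478 0.2594] ends [0.5476 0.2757] [0.548  0.2431] d 1.1214885
brass.075 616 px 223 238 ctr [0.4726 0.2658] ends [0.5291 0.2613] [0.4166 0.2703] d 1.1135106
brass.075 343 px 265 244 ctr [0.4587 0.1597] ends [0.5207 0.1542] [0.3974 0.1652] d 1.1137917
brass.075 16 px 220 269 ctr [0.3961 0.2721] ends [0.3979 0.2883] [0.3942 0.2558] d 1.1063164
brass.040 1063 px 244 236 ctr [0.479  0.2189] ends [0.5889 0.2085] [0.3711 0.2291] d 1.1106917
brass.040 314 px 362 204 ctr [ 0.5653 -0.0876] ends [ 0.5696 -0.139 ] [ 0.561  -0.0362] d 1.0478709
brass.040 67 px 398 200 ctr [ 0.5773 -0.182 ] ends [ 0.5776 -0.2017] [ 0.5771 -0.1623] d 1.0616226
brass.040 24 px 226 208 ctr [0.5508 0.2665] ends [0.5506 0.2833] [0.551  0.2496] d 1.1214885
brass.040 616 px 223 238 ctr [0.4732 0.2731] 
[... 155 characters left out ...]
 px 220 269 ctr [0.3942 0.2796] ends [0.3961 0.2963] [0.3923 0.2628] d 1.1063164
yellow 1585 px 444 283 ctr [ 0.3615 -0.305 ] ends [ 0.4218 -0.306 ] [ 0.3018 -0.3041] d 1.1138048
yellow 20 px 463 263 ctr [ 0.4144 -0.357 ] ends [ 0.4235 -0.3492] [ 0.4053 -0.3648] d 1.0939252
yellow 39 px 464 289 ctr [ 0.3464 -0.3604] ends [ 0.383  -0.3611] [ 0.3101 -0.3596] d 1.0862287
red 111 px 216 163 ctr [0.6698 0.2988] ends [0.6758 0.2294] [0.6638 0.368 ] d 1.1314929
red 74 px 319 278 ctr [0.3744 0.024 ] ends [0.3859 0.0241] [0.363  0.0239] d 0.9468884
red 31 px 231 283 ctr [0.3585 0.2481] ends [0.3712 0.2459] [0.3458 0.2503] d 1.0657007
bottle [0.3833 0.0237]
glue [ 0.429  -0.1064]
mug [ 0.7293 -0.2736]
```

View pics/topc.png

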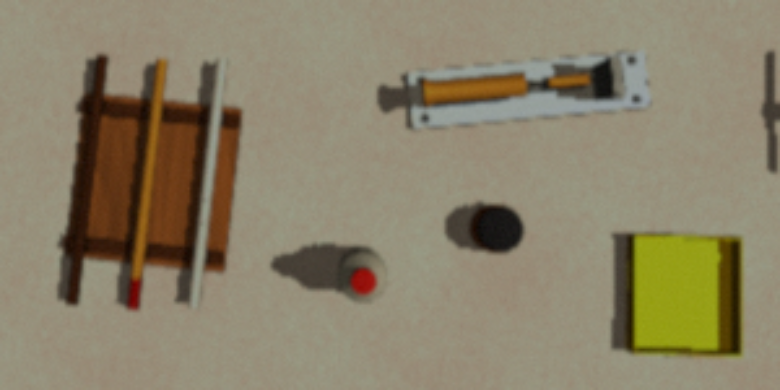

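The crop shows the flared mouth on the left at about (425,92), the tube exit at (525,85), the offcut at (570,81) and the stop at (605,76). The bottle and glue pot are well clear of the tube line. Next I move above the cradle.

```bash
python3 -m creep '{"translation":[[20,-35,10],[40,-70,20],[60,-105,20],[80,-140,20],[100,-174,20]],"yaw":[-0.06,-0.12,-0.18,-0.24,-0.3],"gripper":[0,0,0,0,0]}' 20
python3 -m creep '{"translation":[[20,-35,10],[40,-70,20],[60,-105,20],[80,-140,20],[100,-174,20]],"yaw":[-0.06,-0.12,-0.18,-0.24,-0.3],"gripper":[0,0,0,0,0]}'
python3 -m creep '{"translation":[[20,-35,0],[40,-70,0],[60,-105,0],[80,-140,0],[100,-174,0]],"yaw":[-0.06,-0.12,-0.18,-0.24,-0.3],"gripper":[0,0,0,0,0]}'
python3 -m creep '{"translation":[[20,-35,0],[40,-70,0],[60,-105,0],[80,-140,0],[90,-160,0]],"yaw":[-0.06,-0.12,-0.18,-0.24,-0.27],"gripper":[0,0,0,0,0]}'
python3 -m creep '{"translation":[[0,0,0],[0,0,0]],"yaw":[0,0],"gripper":[0,0]}'
python3 - <<'E'
from h import *
c=cam("wrist");save(c,"w1.png",scale=1.25);np.savez("w1.npz",**c);print(ctrl.get_obs());print(c["W"].round(3))
E
```

```text
time_s: 0.52
ee_pos: [0.2742, 0.3457, 0.2438]
eef_rot: [-3.14, -0.0, 2.517]
force: [1.5, -0.2, 0.4]
grip_width: 0.0941
time_s: 0.93
ee_pos: [0.3746, 0.1698, 0.264]
eef_rot: [-3.141, 0.0, 2.214]
force: [-0.0, 0.7, -0.2]
grip_width: 0.0941
time_s: 1.35
ee_pos: [0.4751, -0.0064, 0.2639]
eef_rot: [-3.141, 0.0, 1.911]
force: [0.0, 1.9, -0.1]
grip_width: 0.0937
time_s: 1.77
ee_pos: [0.5659, -0.1698, 0.2629]
eef_rot: [-3.14, -0.0, 1.636]
force: [-0.2, 0.6, -0.4]
grip_width: 0.0937
time_s: 1.93
ee_pos: [0.5658, -0.1707, 0.2617]
eef_rot: [-3.138, -0.001, 1.634]
force: [-0.4, 0.3, -0.0]
grip_width: 0.094
{'time_s': 1.9833, 'qpos': array([-3.53080303e-01,  3.68418761e-01,  1.34278787e+00, -5.64786032e-04,
        1.43354464e+00, -4.18055024e-01]), 'joint_vel': array([ 2.54858424e-02, -2.90373077e-02,  1.52052017e-02, -6.79804865e-06,
        3.36345048e-04, -7.22764908e-04]), 'tau': array([-1.89307407e+00, -5.65806735e+01, -3.71981728e+01, -2.22331152e-02,
        2.59238714e-02,  1.78460410e-02]), 'ee_pos': array([ 0.56560044, -0.1695807 ,  0.26217678]), 'eef_rot': array([-3.13847900e+00, -7.71286215e-04,  1.63584800e+00]), 'force': array([-0.13922267,  0.31097271, -0.16321849]), 'moment': array([-0.08537772,  0.05332554, -0.021743  ]), 'grip_width': 0.09404729792081012}
[[ 0.998  0.061  0.014  0.561]
 [ 0.062 -0.958 -0.28  -0.088]
 [-0.003  0.28  -0.96   0.422]
 [ 0.     0.     0.     1.   ]]
```

View pics/w1.png

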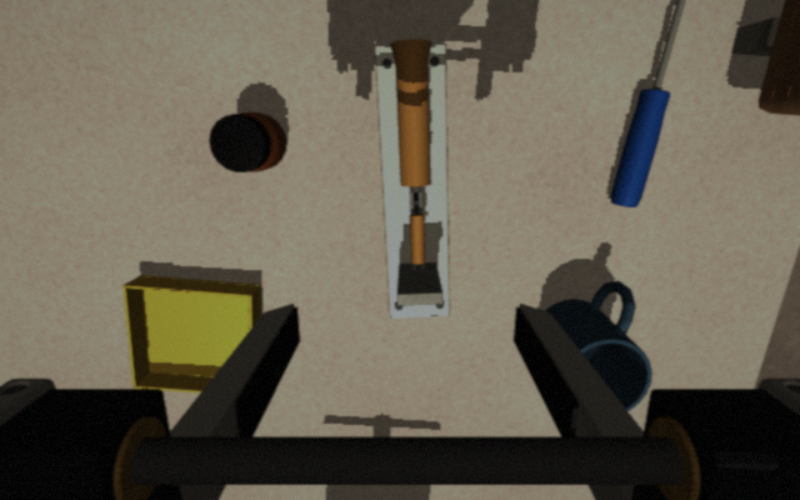

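The wrist view shows the mouth at (411,42), tube exit at (415,185), offcut from (418,216) to (418,264) and stop top edge at (419,265). Mug, tray and pot are clear of the cradle.

```bash
cat >> h.py <<'E'
def rows(c,lo,hi,box):
    m=cv2.inRange(cv2.cvtColor(c["pixels"],cv2.COLOR_RGB2HSV),lo,hi);x0,y0,x1,y1=box
    n=np.zeros_like(m);n[y0:y1,x0:x1]=m[y0:y1,x0:x1];return n
def line(c,m,z):
    """centreline through row-wise middles (or columns) of mask on plane z"""
    ys,xs=np.where(m>0);P=[]
    for y in np.unique(ys):
        r=xs[ys==y]
        if len(r)>=5:P.append(ray(c,(r.min()+r.max())/2,y,z)[:2])
    P=np.array(P);vx,vy,x,y=cv2.fitLine(P.astype(np.float32),cv2.DIST_HUBER,0,.01,.001).ravel()
    return P[0],P[-1],(x,y),(vx,vy)
E
python3 - <<'E'
from h import *
np.set_printoptions(precision=4,suppress=True)
c=dict(np.load("w1.npz"))
for nm,b,z in(("tube",(310,75,360,150),.080),("off",(320,170,350,213),.070)):
    m=rows(c,(5,110,60),(25,255,255),b);ys,xs=np.where(m>0);print(nm,len(ys),ys.min(),ys.max());print(*line(c,m,z))
    if nm=="tube":print("width",[np.ptp(xs[ys==y]) for y in(80,100,120,140)])
for n,u,v,z in(("mouth top edge",411/1.25,40/1.25,.0905),("exit top",415/1.25,186/1.25,.087),("stop",419/1.25,264/1.25,.095)):print(n,ray(c,u,v,z))
E
```

```text
tube 1571 75 149
[ 0.5639 -0.0697] [ 0.5694 -0.1306] (np.float32(0.567645), np.float32(-0.111775994)) (np.float32(0.09563217), np.float32(-0.99541676))
width [np.int64(9), np.int64(23), np.int64(22), np.int64(22)]
off 450 172 211
[ 0.5732 -0.1545] [ 0.576 -0.195] (np.float32(0.5742438), np.float32(-0.17515415)) (np.float32(0.08806923), np.float32(-0.9961144))
mouth top edge [ 0.5598 -0.0313  0.0905]
exit top [ 0.5692 -0.1295  0.087 ]
stop [ 0.5761 -0.1876  0.095 ]
```

```bash
python3 -m creep '{"translation":[[9,-5,-40],[9,-5,-80],[9,-5,-120],[9,-5,-150],[9,-5,-170]],"yaw":[0.027,0.027,0.027,0.027,0.027],"gripper":[0,0,60,120,120]}' 15
python3 -m creep '{"translation":[[0,0,0],[0,0,0]],"yaw":[0,0],"gripper":[120,120]}'
python3 - <<'E'
from h import *
c=dict(np.load("w1.npz"));print(ray(c,419/1.25,292/1.25,.095))
E
```

```text
time_s: 2.4
ee_pos: [0.5731, -0.1725, 0.0893]
eef_rot: [-3.135, -0.002, 1.665]
force: [-0.3, 0.9, -0.8]
grip_width: 0.0773
time_s: 2.57
ee_pos: [0.5725, -0.171, 0.0891]
eef_rot: [-3.134, -0.003, 1.667]
force: [0.4, 0.2, 0.7]
grip_width: 0.0635
[ 0.57768841 -0.21031296  0.095     ]
```

```bash
python3 -m creep '{"translation":[[1,-3,-10],[1,-3,-19],[1,-3,-19],[1,-3,-19],[1,-3,-19]],"yaw":[0,0,0,0,0],"gripper":[120,120,255,255,255]}' 15
python3 -m creep '{"translation":[[0,0,0],[0,0,0],[0,0,0],[0,0,0],[0,0,0]],"yaw":[0,0,0,0,0],"gripper":[255,255,255,255,255]}' 15
python3 -m creep '{"translation":[[0,0,20],[0,0,60],[0,0,90],[0,0,110],[0,0,110]],"yaw":[0,0,0,0,0],"gripper":[255,255,255,255,255]}' 15
python3 - <<'E'
from h import *
c=cam("wrist");save(c,"w2.png",scale=1.0)
E
```

```text
time_s: 2.98
ee_pos: [0.5737, -0.1741, 0.0707]
eef_rot: [-3.134, -0.003, 1.667]
force: [-0.1, 0.3, -0.8]
grip_width: 0.0334
time_s: 3.4
ee_pos: [0.5739, -0.1742, 0.071]
eef_rot: [-3.135, -0.003, 1.667]
force: [0.4, 0.6, 2.9]
grip_width: 0.0114
time_s: 3.82
ee_pos: [0.5753, -0.1746, 0.1858]
eef_rot: [-3.141, 0.0, 1.667]
force: [0.2, -1.3, -0.1]
grip_width: 0.0117
```

View pics/w2.png

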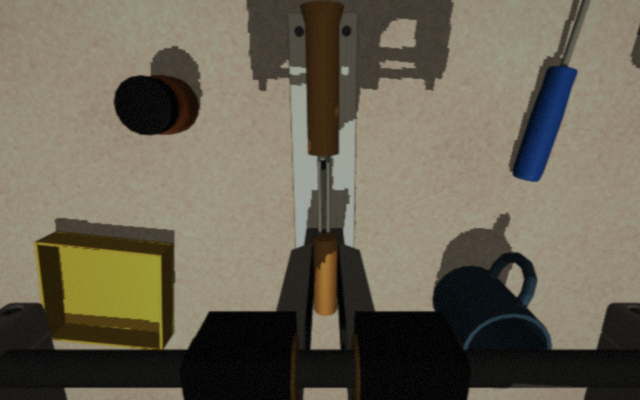

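The offcut at (326,275) is firmly between the pads and clear of the cradle. Next I take it to the tray.

```bash
python3 -m creep '{"translation":[[-34,-20,0],[-68,-40,0],[-102,-60,0],[-136,-80,0],[-170,-100,0]],"yaw":[0,0,0,0,0],"gripper":[255,255,255,255,255]}'
python3 -m creep '{"translation":[[-34,-22,0],[-44,-28,-30],[-44,-28,-70],[-44,-28,-110],[-44,-28,-140]],"yaw":[0,0,0,0,0],"gripper":[255,255,255,255,255]}'
python3 -m creep '{"translation":[[0,0,0],[0,0,0]],"yaw":[0,0],"gripper":[255,255]}'
```

```text
time_s: 4.28
ee_pos: [0.4024, -0.2744, 0.1813]
eef_rot: [-3.137, -0.003, 1.668]
force: [0.8, -1.1, 0.2]
grip_width: 0.0115
time_s: 4.7
ee_pos: [0.3566, -0.3013, 0.0376]
eef_rot: [-3.134, -0.005, 1.667]
force: [0.2, -0.8, -0.8]
grip_width: 0.0112
time_s: 4.87
ee_pos: [0.3554, -0.3002, 0.0359]
eef_rot: [-3.131, -0.01, 1.666]
force: [0.4, 0.5, 0.6]
grip_width: 0.0117
```

```bash
python3 -m creep '{"translation":[[4,0,-8],[4,0,-8],[4,0,-8],[4,0,-8],[4,0,-8]],"yaw":[0,0,0,0,0],"gripper":[255,255,160,160,160]}'
python3 -m creep '{"translation":[[0,0,0],[0,0,0],[0,0,30],[0,0,70],[0,0,110]],"yaw":[0,0,0,0,0],"gripper":[160,160,160,160,160]}'
python3 -m creep '{"translation":[[0,0,40],[0,0,80],[0,0,115],[5,40,115],[10,80,115]],"yaw":[0.1,0.2,0.3,0.4,0.5],"gripper":[100,50,0,0,0]}'
python3 - <<'E'
from h import *
c=cam("top");save(c,"t3.png",(400,230,500,330),5)
E
```

```text
time_s: 5.28
ee_pos: [0.3598, -0.3005, 0.0288]
eef_rot: [-3.132, -0.008, 1.667]
force: [-1.1, -0.1, 0.1]
grip_width: 0.0278
time_s: 5.7
ee_pos: [0.3592, -0.3, 0.1399]
eef_rot: [-3.131, -0.01, 1.667]
force: [0.3, -0.3, 0.1]
grip_width: 0.035
time_s: 6.12
ee_pos: [0.3693, -0.2202, 0.2567]
eef_rot: [-3.132, -0.006, 2.168]
force: [0.8, -0.0, -0.4]
grip_width: 0.0649
```

View pics/t3.png

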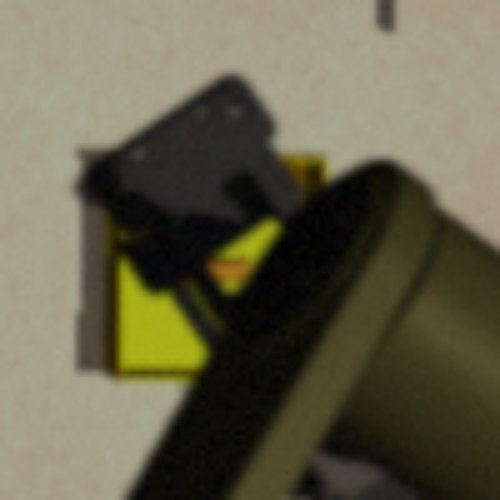

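The offcut lies in the tray, seen as the orange patch at (228,268). Next I go to the rack.

```bash
python3 -m creep '{"translation":[[5,40,0],[10,80,0],[15,120,0],[20,160,0],[25,200,0]],"yaw":[0.1,0.2,0.3,0.36,0.4],"gripper":[0,0,0,0,0]}'
python3 -m creep '{"translation":[[5,40,0],[10,80,0],[15,120,0],[20,160,0],[25,200,0]],"yaw":[0.1,0.2,0.3,0.36,0.4],"gripper":[0,0,0,0,0]}'
python3 -m creep '{"translation":[[5,40,0],[8,55,0],[8,55,0],[8,55,0]],"yaw":[0,0,0,0],"gripper":[0,0,0,0]}'
python3 - <<'E'
from h import *
np.set_printoptions(precision=4,suppress=True)
c=cam("wrist");save(c,"w4.png");np.savez("w4.npz",**c)
o=ctrl.get_obs();print(o["ee_pos"],o["eef_rot"])
print("pred px nose,red end",proj(c,[.5889,.2085,.04]),proj(c,[.3458,.2503,.04]))
E
```

```text
time_s: 6.58
ee_pos: [0.3942, -0.0123, 0.2562]
eef_rot: [-3.133, -0.008, 2.583]
force: [0.4, -0.2, 0.5]
grip_width: 0.0938
time_s: 7.0
ee_pos: [0.4188, 0.1899, 0.2565]
eef_rot: [-3.133, -0.008, 2.987]
force: [1.1, -1.8, 1.0]
grip_width: 0.0935
time_s: 7.33
ee_pos: [0.4266, 0.2453, 0.2562]
eef_rot: [-3.133, -0.008, 2.988]
force: [0.5, -0.5, 0.6]
grip_width: 0.0937
[0.4267 0.2445 0.2564] [-3.1328 -0.008   2.987 ]
pred px nose,red end (np.float64(316.5027881539795), np.float64(317.8636208855901)) (np.float64(318.81024392444647), np.float64(104.8106819386583))
```

View pics/w4.png

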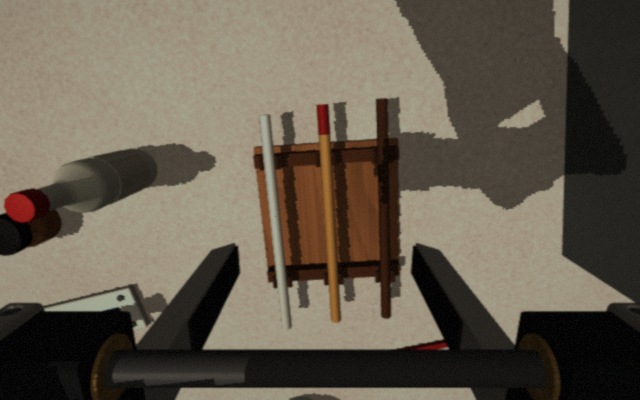

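The view shows the aluminium rod on the left, brass in the middle from red end (323,105) to nose (336,322), and the dowel on the right. The jaws must be part-closed before going in between the neighbours.

Run:
```python
from h import *
np.set_printoptions(precision=4,suppress=True)
c=dict(np.load("w4.npz"))
m=rows(c,(5,110,60),(25,255,255),(312,135,350,330))
# keep only the bar: bright brass vs dark wood, within 8px of the viewed line
ys,xs=np.mgrid[:400,:640];m[abs(xs-(323+(ys-105)*13/217))>8]=0
v=cv2.cvtColor(c["pixels"],cv2.COLOR_RGB2HSV)[:,:,2]
for y in(160,200,240,300):print(v[y,318:345])
m[v<115]=0
print(*line(c,m,.042)); r=rows(c,(0,150,50),(8,255,255),(312,95,335,140))
yy,xx=np.where(r>0);print("red",yy.min(),yy.max(),xx.mean(),ray(c,323,yy.min(),.042),ray(c,336,np.where(m)[0].max(),.042))
```

```text
[ 32  48  90 129 151 156 154 160 154 142 126 100  75  51  40  43  40  31
  25  19  26  24  24  26  46  54  52]
[108 115 116 116 114 119 137 150 158 160 155 147 126 108  86  75  83  94
  76  52  39  38  39  42  46  42  42]
[111 103 104 105 103 103 102 108 118 141 151 157 155 148 131 112  86  67
  74  91  79  54  45  47  44  43  43]
[159 158 162 160 162 161 162 162 165 163 159 143 130 145 152 153 144 133
 119  98  81  91 128 155 161 154 135]
[0.376  0.2494] [0.5952 0.23  ] (np.float32(0.49388036), np.float32(0.2384846)) (np.float32(0.9957553), np.float32(-0.09203992))
red 105 134 322.6962457337884 [0.3466 0.2545 0.042 ] [0.5967 0.231  0.042 ]
```

Run:
```python
from h import *
c=dict(np.load("top0.npz"))
for p in((241.9,193.8),(231.2,287.3)):print(ray(c,*p,.042))
w=dict(np.load("w4.npz"));print(proj(w,[.474,.2399,.04]))
for p in((323,120),(333,270)):
    d=w["depth"][p[1],p[0]];X=w["W"]@np.array([(p[0]-w["cx"])/w["fx"]*d,(p[1]-w["cy"])/w["fy"]*d,d,1]);print(X)
```

```text
[0.58902455 0.22819413 0.042     ]
[0.34693462 0.24909322 0.042     ]
(np.float64(327.8285909220228), np.float64(224.69688615356708))
[0.36100949 0.25229277 0.04624345 1.        ]
[0.52662128 0.23777933 0.04586754 1.        ]
```

```bash
python3 -m creep '{"translation":[[5,0,0],[5,0,-30],[5,0,-60],[5,0,-90],[5,0,-120]],"yaw":[0.065,0.065,0.065,0.065,0.065],"gripper":[120,120,120,120,120]}' 20
python3 -m creep '{"translation":[[0,0,0],[0,0,-10],[0,0,-20],[0,0,-20]],"yaw":[0,0,0,0],"gripper":[120,120,120,120]}'
python3 - <<'E'
from h import *
c=cam("wrist");save(c,"w5.png",(200,40,480,330),2)
E
```

```text
time_s: 7.8
ee_pos: [0.4317, 0.2431, 0.1356]
eef_rot: [-3.133, -0.007, 3.05]
force: [1.0, -0.0, 0.2]
grip_width: 0.0641
time_s: 8.13
ee_pos: [0.4318, 0.2427, 0.1153]
eef_rot: [-3.133, -0.007, 3.05]
force: [-0.2, -0.1, 0.1]
grip_width: 0.0496
```

View pics/w5.png

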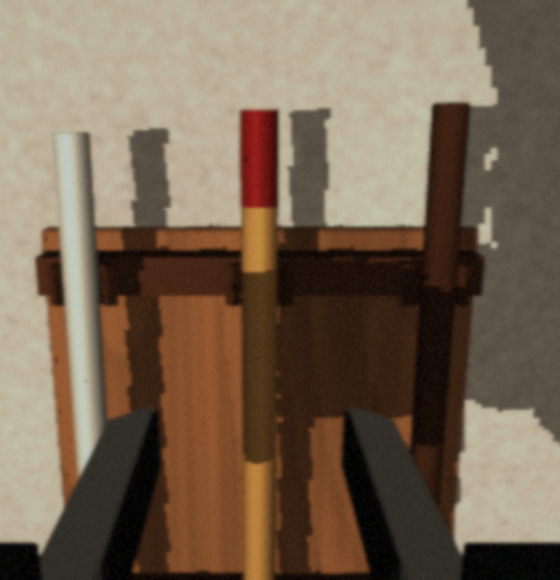

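Bar at columns 243–277 lies along the tool and centred between the fingers (155/345), with the neighbours clear. I descend and grip.

```bash
python3 -m creep '{"translation":[[0,2,-25],[0,2,-50],[0,2,-68],[0,2,-74],[0,2,-74]],"yaw":[0,0,0,0,0],"gripper":[120,120,120,120,255]}' 50
python3 -m creep '{"translation":[[0,0,0],[0,0,0],[0,0,0],[0,0,0],[0,0,0]],"yaw":[0,0,0,0,0],"gripper":[255,255,255,255,255]}' 50
python3 -m creep '{"translation":[[0,0,0],[0,0,0],[0,0,0],[0,0,5],[0,0,10]],"yaw":[0,0,0,0,0],"gripper":[255,255,255,255,255]}' 50
```

```text
time_s: 8.6
ee_pos: [0.4318, 0.2448, 0.0418]
eef_rot: [-3.133, -0.008, 3.05]
force: [-0.4, 0.5, 0.4]
grip_width: 0.0459
time_s: 9.02
ee_pos: [0.4321, 0.245, 0.0424]
eef_rot: [-3.133, -0.007, 3.05]
force: [-0.1, -0.1, -0.7]
grip_width: 0.013
time_s: 9.43
ee_pos: [0.4318, 0.2448, 0.0525]
eef_rot: [-3.133, -0.008, 3.05]
force: [0.1, -0.6, -3.1]
grip_width: 0.011
```

```bash
python3 -m creep '{"translation":[[0,0,25],[0,0,55],[0,0,90],[0,0,125],[0,0,150]],"yaw":[0,0,0,0,0],"gripper":[255,255,255,255,255]}' 50
python3 -m creep '{"translation":[[0,0,10],[10,-5,20],[20,-13,30],[30,-20,30],[40,-28,30]],"yaw":[-0.05,-0.15,-0.26,-0.38,-0.5],"gripper":[255,255,255,255,255]}' 50
python3 -m creep '{"translation":[[10,-8,0],[20,-15,0],[30,-23,0],[40,-30,0],[50,-38,0]],"yaw":[-0.12,-0.24,-0.36,-0.48,-0.6],"gripper":[255,255,255,255,255]}' 50
python3 -m creep '{"translation":[[10,-8,0],[20,-15,0],[20,-15,-30],[20,-15,-60],[20,-15,-80]],"yaw":[-0.1,-0.2,-0.26,-0.287,-0.287],"gripper":[255,255,255,255,255]}' 50
python3 -m creep '{"translation":[[0,0,0],[0,0,0]],"yaw":[0,0],"gripper":[255,255]}' 50
python3 - <<'E'
from h import *
c=cam("wrist");save(c,"w6.png");np.savez("w6.npz",**c);c=cam("scene");np.savez("s6.npz",**c)
o=ctrl.get_obs();print(o["ee_pos"],o["eef_rot"],o["force"],o["moment"])
save(c,"s6.png",(200,120,460,290),3)
E
```

```text
time_s: 9.85
ee_pos: [0.432, 0.2449, 0.2061]
eef_rot: [-3.134, -0.005, 3.05]
force: [0.5, 0.2, -2.6]
grip_width: 0.0108
time_s: 10.27
ee_pos: [0.4724, 0.2167, 0.2372]
eef_rot: [-3.135, -0.005, 2.544]
force: [-0.6, -0.3, -3.0]
grip_width: 0.0109
time_s: 10.68
ee_pos: [0.5227, 0.1783, 0.2376]
eef_rot: [-3.135, -0.005, 1.938]
force: [-0.3, 0.4, -2.9]
grip_width: 0.0104
time_s: 11.1
ee_pos: [0.5419, 0.1629, 0.1555]
eef_rot: [-3.133, -0.005, 1.649]
force: [-0.5, -0.4, -3.3]
grip_width: 0.0108
time_s: 11.27
ee_pos: [0.5415, 0.1628, 0.1553]
eef_rot: [-3.131, -0.004, 1.649]
force: [-0.2, 0.6, -0.6]
grip_width: 0.0106
[0.54250613 0.16308365 0.15728201] [-3.13539757 -0.00481812  1.64906609] [-0.12907149  0.4430684  -3.09401655] [ 0.05736607  0.07659117 -0.01317093]
```

View pics/s6.png

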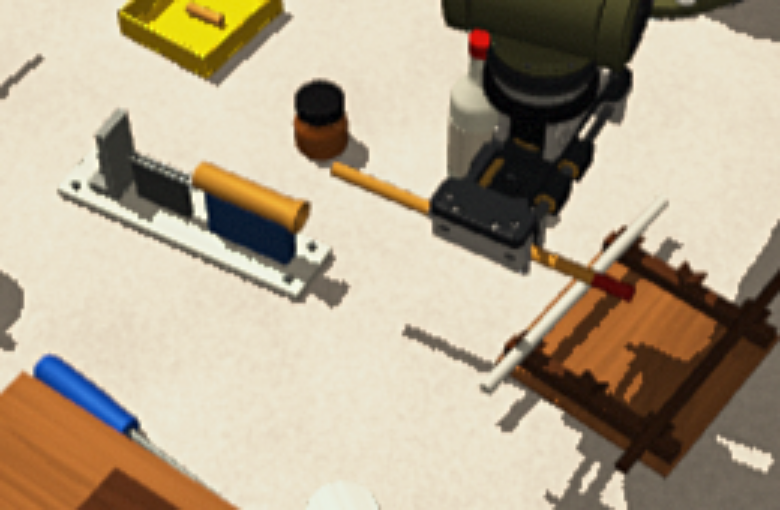

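The bar is held level-looking above the approach, with its nose at about (335,171) and red tail at (632,291). The offcut is visible in the tray at (207,14). I'll measure nose and tail from two views.

Run:
```python
from h import *
np.set_printoptions(precision=4,suppress=True)
w=dict(np.load("w6.npz"));s=dict(np.load("s6.npz"));t=cam("top");np.savez("t6.npz",**t)
n=np.array([.5577,-.0013,.155]);r=np.array([.5347,.2477,.155])
for nm,c in(("w",w),("s",s),("t",t)):print(nm,proj(c,n),proj(c,r))
im1=w["pixels"][:,:,::-1];u,v=map(int,proj(t,(n+r)/2));im2=t["pixels"][:,:,::-1][v-60:v+60,u-95:u+95]
im2=cv2.resize(im2,(640,404));cv2.imwrite("pics/wt6.png",cv2.resize(np.vstack([im1,im2]),None,fx=.74,fy=.74));print("crop origin",u-95,v-60,190/640)
```

```text
w (np.float64(330.63947581066765), np.float64(515.4298324728206)) (np.float64(324.3625179412708), np.float64(96.07895599669466))
s (np.float64(309.3418060476338), np.float64(174.7324811562164)) (np.float64(409.5320499551777), np.float64(217.10325781758687))
t (np.float64(331.32379132317095), np.float64(202.19035257125853)) (np.float64(224.73317303849103), np.float64(210.66890070503388))
crop origin 183 146 0.296875
```

View pics/wt6.png

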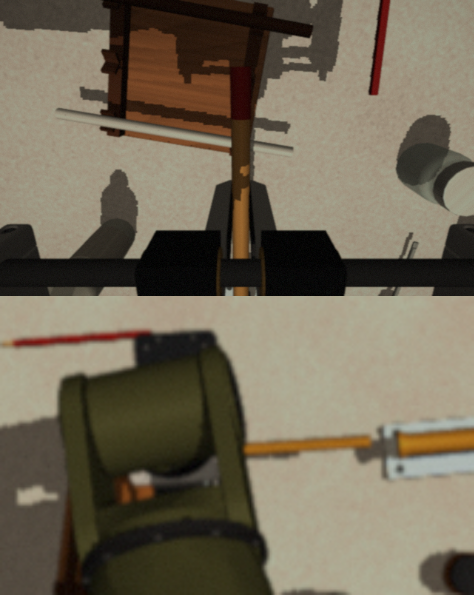

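In the top half the red tail is at (240,68) and lies along the tool. In the lower half the nose is at (371,441) and the jig mouth at (398,441), with the bar nearly in line with the tube.

```bash
cat >> h.py <<'E'
from scipy.optimize import least_squares
def cols(c,lo,hi,box,order=1):
    """axis line v=f(u) and right/left extreme of brass mask"""
    m=rows(c,lo,hi,box);n,l,s,ce=cv2.connectedComponentsWithStats(m);k=1+np.argmax(s[1:,4]);ys,xs=np.where(l==k)
    U=np.unique(xs);V=np.array([ys[xs==u].mean() for u in U]);W=np.array([np.sum(xs==u) for u in U]);ok=W>=W.max()*.5
    return np.polyfit(U[ok],V[ok],1),U.min(),U.max(),W
def tri(cs,pts):
    f=lambda X:np.concatenate([np.array(proj(c,X))-p for c,p in zip(cs,pts)])
    r=least_squares(f,[.55,0,.12]);return r.x,r.fun
E
python3 - <<'E'
from h import *
np.set_printoptions(precision=4,suppress=True)
s=dict(np.load("s6.npz"));t=dict(np.load("t6.npz"))
lo,hi=(8,110,70),(26,255,255)
pt,a,b,W=cols(t,lo,hi,(283,195,340,212));print("top",pt,a,b,W)
ps,a2,b2,W2=cols(s,lo,hi,(303,165,344,198));print("scene",ps,a2,b2,W2)
nt=np.array([b+.5,np.polyval(pt,b+.5)]);ns=np.array([a2-.0,np.polyval(ps,a2)]);print(nt,ns)
N,e=tri([t,s],[nt,ns]);print("nose",N,e)
# second point: choose top u=295, find scene point on line by solving X
f=lambda X:[proj(t,X)[0]-295,proj(t,X)[1]-np.polyval(pt,295),(lambda p:p[1]-np.polyval(ps,p[0]))(proj(s,X))]
M=least_squares(f,[.55,.08,.15]).x;d=(N-M)/np.linalg.norm(N-M);print("pt",M,"dir",d)
# tube with same cameras
t0=dict(np.load("top0.npz"));s0=dict(np.load("scene0.npz"))
p1,a,b,W=cols(t0,lo,hi,(335,190,386,218));print("tube top",p1,a,b,W)
p2,a,b,W=cols(s0,lo,hi,(255,165,310,210));print("tube scene",p2,a,b,W)
for u in(345,360,380):
    f=lambda X:[proj(t0,X)[0]-u,proj(t0,X)[1]-np.polyval(p1,u),(lambda p:p[1]-np.polyval(p2,p[0]))(proj(s0,X))]
    print("tube axis pt",least_squares(f,[.56,-.08,.08]).x)
E
```

```text
top [ -0.0716 227.4708] 283 331 [5 5 5 5 5 5 5 5 5 5 6 6 6 5 5 5 5 5 5 5 4 4 4 4 4 5 5 5 5 5 5 5 5 5 5 4 4
 4 4 4 4 5 5 5 5 5 5 5 4]
scene [ 0.4301 41.908 ] 310 343 [2 5 5 6 5 6 6 5 6 5 5 5 5 5 5 5 5 5 5 5 5 5 5 5 6 5 6 5 5 5 5 6 5 2]
[331.5    203.7246] [310.     175.2319]
nose [ 0.5546 -0.0019  0.15  ] [-0.0194  0.0118 -0.0222 -0.0022]
pt [0.5473 0.084  0.1502] dir [ 0.0839 -0.9965 -0.0018]
tube top [ -0.0782 232.1704] 342 382 [ 6 10 10  9  9  9  9  9  9  9  8  8  8  8  8  8  8  9  9  9  9  9  8  8
  8  8  8  8  9  9  9  9  9  8  8  8  8  8  8  7  5]
tube scene [ 0.4086 69.0582] 264 302 [ 4  6  8  9  9 10  9 10  9 10  9 10 10  9 10  9 10  9 10 10  9 10  9 10
 10 10 10  9 10  9 10 11 10 11 10 10  9  6  4]
tube axis pt [ 0.5592 -0.0397  0.0741]
tube axis pt [ 0.5628 -0.0781  0.0727]
tube axis pt [ 0.5676 -0.1294  0.0707]
```

```bash
python3 -m creep '{"translation":[[0,0,-20],[0,0,-45],[0,0,-65],[0,0,-75],[0,0,-75]],"yaw":[0.009,0.009,0.009,0.009,0.009],"gripper":[255,255,255,255,255]}' 50
python3 -m creep '{"translation":[[0,0,0],[0,0,0]],"yaw":[0,0],"gripper":[255,255]}' 50
cat > m.py <<'E'
from h import *
np.set_printoptions(precision=4,suppress=True)
o=ctrl.get_obs();print(o["ee_pos"],o["eef_rot"])
t=cam("top");s=cam("scene");np.savez("t7.npz",**t);np.savez("s7.npz",**s);lo,hi=(8,110,70),(26,255,255)
T=np.array([o["ee_pos"][0]+.0155,o["ee_pos"][1]-.1645,o["ee_pos"][2]-.005])
u,v=proj(t,T);u2,v2=proj(s,T)
pt,a,b,W=cols(t,lo,hi,(int(u)-42,int(v)-8,int(u)+5,int(v)+9));print("top",pt,a,b,W)
ps,a2,b2,W2=cols(s,lo,hi,(int(u2)-5,int(v2)-10,int(u2)+26,int(v2)+18));print("scene",ps,a2,b2,W2)
P=[]
for uu in(b-35,b+.5):
    f=lambda X:[proj(t,X)[0]-uu,proj(t,X)[1]-np.polyval(pt,uu),(lambda p:p[1]-np.polyval(ps,p[0]))(proj(s,X))]
    P.append(least_squares(f,T).x)
d=P[1]-P[0];print(P,"slope x,z per -y",-d[0]/d[1],-d[2]/d[1]);N=P[1];q=-.0397-N[1]
print("tube line at nose y:",.5592-(-.0397-N[1])*-1*-.0936,"z~.0745")
E
python3 m.py
```

```text
time_s: 11.83
ee_pos: [0.5422, 0.1631, 0.0816]
eef_rot: [-3.134, -0.005, 1.658]
force: [-0.3, 0.8, -1.9]
grip_width: 0.0106
time_s: 12.0
ee_pos: [0.5429, 0.1632, 0.0831]
eef_rot: [-3.136, -0.005, 1.658]
force: [0.1, 0.5, -1.8]
grip_width: 0.0109
[0.5429 0.1632 0.0831] [-3.1362 -0.0049  1.6583]
top [ -0.0759 231.1874] 287 330 [4 4 5 5 5 5 5 5 5 4 4 4 4 4 4 4 5 5 5 5 5 5 5 4 4 4 4 4 4 4 5 5 5 4 4 4 4
 4 4 6 6 6 5 4]
scene [ 0.4215 65.5631] 311 335 [4 5 5 5 5 5 5 5 5 5 5 5 5 5 4 5 5 5 5 5 5 5 5 5 5]
[array([0.5481, 0.0871, 0.0768]), array([ 0.5563, -0.0028,  0.0744])] slope x,z per -y 0.0909488662514023 -0.02576192829845115
tube line at nose y: 0.5626506731621235 z~.0745
```

Nose is within 1 mm of the tube line and level. Feeding slowly with force checks.

```bash
python3 -m creep '{"translation":[[0.5,-6,0],[1,-12,0],[1.5,-18,0],[2,-24,0],[2,-24,0]],"yaw":[0,0,0,0,0],"gripper":[255,255,255,255,255]}' 40
python3 -m creep '{"translation":[[0.3,-3,0],[0.6,-6,0],[0.9,-9,0],[1.1,-12,0],[1.4,-15,0]],"yaw":[0,0,0,0,0],"gripper":[255,255,255,255,255]}' 40
python3 -m creep '{"translation":[[0.2,-2,0],[0.4,-4,0],[0.6,-6,0],[0.8,-8,0],[0.8,-8,0]],"yaw":[0,0,0,0,0],"gripper":[255,255,255,255,255]}' 40
```

```text
time_s: 12.52
ee_pos: [0.545, 0.1379, 0.0831]
eef_rot: [-3.136, -0.005, 1.657]
force: [-0.3, -0.6, -1.9]
grip_width: 0.0111
time_s: 12.93
ee_pos: [0.5464, 0.1227, 0.083]
eef_rot: [-3.136, -0.005, 1.657]
force: [0.2, 0.2, -2.9]
grip_width: 0.0109
time_s: 13.35
ee_pos: [0.5472, 0.1144, 0.083]
eef_rot: [-3.136, -0.005, 1.657]
force: [-0.1, -0.5, -2.6]
grip_width: 0.0107
```

Run:
```python
from h import *
o=ctrl.get_obs();print(o["ee_pos"],o["eef_rot"],o["force"],o["moment"])
s=cam("scene");save(s,"s8.png",(235,140,400,240),4)
```

```text
[0.54721834 0.11435322 0.08300179] [-3.1361988  -0.00472339  1.65701595] [-0.14655524 -0.50887572 -2.62186962] [0.05743421 0.04743696 0.00929358]
```

View pics/s8.png

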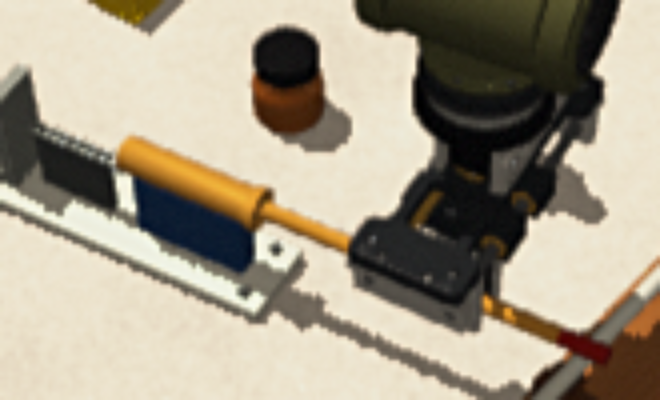

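The nose has entered the mouth at (262,203) with no rub. Continuing.

```bash
python3 -m creep '{"translation":[[0.5,-5,0],[0.9,-10,0],[1.4,-15,0],[1.9,-20,0],[2.3,-25,0]],"yaw":[0,0,0,0,0],"gripper":[255,255,255,255,255]}' 30
```

```text
time_s: 13.82
ee_pos: [0.5496, 0.0889, 0.083]
eef_rot: [-3.136, -0.005, 1.657]
force: [0.1, 0.0, -2.5]
grip_width: 0.011
```

```bash
python3 -m creep '{"translation":[[0.5,-5,0],[0.9,-10,0],[1.4,-15,0],[1.9,-20,0],[2.3,-25,0]],"yaw":[0,0,0,0,0],"gripper":[255,255,255,255,255]}' 30
```

```text
time_s: 14.23
ee_pos: [0.5519, 0.0633, 0.083]
eef_rot: [-3.136, -0.005, 1.657]
force: [0.4, 0.5, -3.8]
grip_width: 0.011
```

```bash
python3 -m creep '{"translation":[[0.5,-5,0],[0.9,-10,0],[1.4,-15,0],[1.9,-20,0],[2.3,-25,0]],"yaw":[0,0,0,0,0],"gripper":[255,255,255,255,255]}' 25
```

```text
time_s: 14.65
ee_pos: [0.5542, 0.0379, 0.0829]
eef_rot: [-3.136, -0.005, 1.657]
force: [0.5, -0.5, -3.8]
grip_width: 0.0112
```

```bash
python3 -m creep '{"translation":[[0.5,-5,0],[0.9,-10,0],[1.4,-15,0],[1.9,-20,0],[2.3,-25,0]],"yaw":[0,0,0,0,0],"gripper":[255,255,255,255,255]}' 25
```

```text
time_s: 15.07
ee_pos: [0.5563, 0.0127, 0.0827]
eef_rot: [-3.135, -0.005, 1.657]
force: [-0.1, 4.7, -4.7]
grip_width: 0.0112
```

```bash
python3 -m creep '{"translation":[[0,0,-0.5],[0,0,-1]],"yaw":[0,0],"gripper":[255,255]}' 25
python3 -m creep '{"translation":[[0,-2,0],[0.4,-4,0],[0.6,-6,0],[0.7,-8,0]],"yaw":[0,0,0,0],"gripper":[255,255,255,255]}' 25
python3 -m creep '{"translation":[[0,0,0],[0,0,0]],"yaw":[0,0],"gripper":[255,255]}' 25
```

```text
time_s: 15.23
ee_pos: [0.5565, 0.0122, 0.0817]
eef_rot: [-3.136, -0.005, 1.656]
force: [-0.1, -0.5, -2.8]
grip_width: 0.0112
time_s: 15.57
ee_pos: [0.5572, 0.0041, 0.0818]
eef_rot: [-3.136, -0.005, 1.656]
force: [-0.2, 0.6, -3.4]
grip_width: 0.0112
time_s: 15.73
ee_pos: [0.5572, 0.0039, 0.0818]
eef_rot: [-3.136, -0.005, 1.656]
force: [-0.3, -0.5, -3.8]
grip_width: 0.0111
```

```bash
python3 -m creep '{"translation":[[0.4,-4,0],[0.8,-8,0],[1.1,-12,-0.3],[1.4,-15,-0.5],[1.5,-16,-0.5]],"yaw":[0,0,0,0,0],"gripper":[255,255,255,255,255]}' 20
python3 -m creep '{"translation":[[0,0,0],[0,0,0],[0,0,-0.5],[0,0,-1]],"yaw":[0,0,0,0],"gripper":[255,255,255,255]}' 10
```

```text
time_s: 16.15
ee_pos: [0.5587, -0.0127, 0.0812]
eef_rot: [-3.136, -0.005, 1.656]
force: [-1.6, 1.8, -3.3]
grip_width: 0.0113
time_s: 16.48
ee_pos: [0.5589, -0.0127, 0.0804]
eef_rot: [-3.136, -0.005, 1.656]
force: [0.5, -0.2, -1.9]
grip_width: 0.0113
```

```bash
python3 -m creep '{"translation":[[0,0,0],[0,0,0],[0,0,0],[0,0,0],[0,0,0]],"yaw":[0,0,0,0,0],"gripper":[230,200,180,180,180]}' 10
python3 -m creep '{"translation":[[-1,12,0],[-2.3,25,-1],[-3.5,38,-2],[-4.6,50,-3],[-4.6,50,-3]],"yaw":[0,0,0,0,0],"gripper":[180,180,180,180,180]}' 10
python3 - <<'E'
from h import *
s=cam("scene");save(s,"s9.png",(225,130,375,230),4);w=cam("wrist");save(w,"w9.png")
E
```

```text
time_s: 16.9
ee_pos: [0.559, -0.0127, 0.0805]
eef_rot: [-3.137, -0.005, 1.656]
force: [-0.7, 0.4, 0.6]
grip_width: 0.0276
time_s: 17.32
ee_pos: [0.5539, 0.04, 0.0773]
eef_rot: [-3.136, -0.005, 1.658]
force: [0.4, -0.3, -1.3]
grip_width: 0.0274
```

View pics/s9.png

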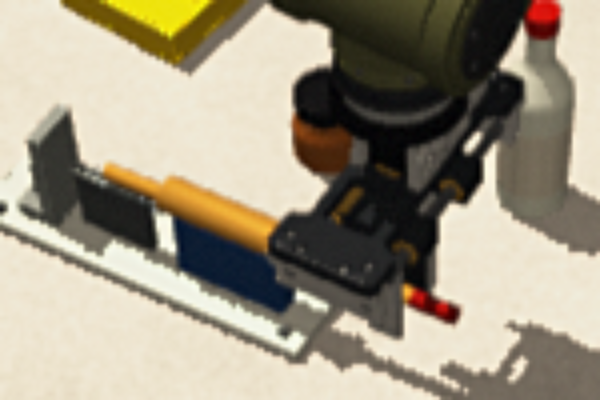

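The bar is lying in the tube with its nose at (105,168), still short of the stop at (60,180), and its red tail is free behind the jaws. That was the 12th picture, so from here on I go by numbers. Now a light regrip and push.

```bash
python3 -m creep '{"translation":[[0,0,0],[0,0,0],[0,0,0],[0,0,0],[0,0,0]],"yaw":[0,0,0,0,0],"gripper":[255,255,255,255,255]}' 12
python3 -m creep '{"translation":[[0.3,-3,0],[0.6,-6,0],[0.9,-10,0],[1.3,-14,0],[1.7,-18,0]],"yaw":[0,0,0,0,0],"gripper":[255,255,255,255,255]}' 12
python3 -m creep '{"translation":[[0.1,-1,0],[0.2,-2,0],[0.3,-3,0],[0.4,-4,0],[0.5,-5,0]],"yaw":[0,0,0,0,0],"gripper":[255,255,255,255,255]}' 12
```

```text
time_s: 17.83
ee_pos: [0.5544, 0.0377, 0.0775]
eef_rot: [-3.137, -0.004, 1.657]
force: [0.0, -1.9, 0.3]
grip_width: 0.0116
time_s: 18.25
ee_pos: [0.5561, 0.0193, 0.0776]
eef_rot: [-3.137, -0.004, 1.657]
force: [-1.2, 2.4, 2.0]
grip_width: 0.0112
time_s: 18.67
ee_pos: [0.5566, 0.0143, 0.0776]
eef_rot: [-3.136, -0.005, 1.657]
force: [0.3, 2.9, 1.6]
grip_width: 0.0116
```

```bash
python3 -m creep '{"translation":[[0.1,-0.8,0],[0.2,-1.6,0],[0.2,-2.4,0],[0.3,-3.2,0],[0.4,-4,0]],"yaw":[0,0,0,0,0],"gripper":[255,255,255,255,255]}' 12
```

```text
time_s: 19.08
ee_pos: [0.557, 0.0103, 0.0776]
eef_rot: [-3.137, -0.005, 1.657]
force: [-1.4, 4.1, 2.3]
grip_width: 0.0115
```

```bash
python3 -m creep '{"translation":[[0,-0.5,0],[0.1,-1,0],[0.1,-1.5,0],[0.2,-2,0]],"yaw":[0,0,0,0],"gripper":[255,255,255,255]}' 12
```

```text
time_s: 19.42
ee_pos: [0.5572, 0.0083, 0.0776]
eef_rot: [-3.137, -0.005, 1.657]
force: [-0.9, 3.0, 2.1]
grip_width: 0.0114
```

```bash
python3 -m creep '{"translation":[[0,-0.5,0],[0.1,-1,0],[0.1,-1.5,0],[0.2,-2,0]],"yaw":[0,0,0,0],"gripper":[255,255,255,255]}' 12
```

```text
time_s: 19.75
ee_pos: [0.5574, 0.0062, 0.0776]
eef_rot: [-3.136, -0.005, 1.657]
force: [-1.5, 3.8, 2.8]
grip_width: 0.0114
```

```bash
cat > n.py <<'E'
from h import *
np.set_printoptions(precision=4,suppress=True)
t=cam("top");s=cam("scene");lo,hi=(8,110,60),(26,255,255)
for nm,c in(("top",t),("scene",s)):
    u,v=proj(c,[.5745,-.185,.073]);m=rows(c,lo,hi,(int(u)-40,int(v)-12,int(u)+40,int(v)+12))
    ys,xs=np.where(m>0);e=xs.max() if nm=="top" else xs.min()
    P=ray(c,e+(.5 if nm=="top" else 0),ys[xs==e].mean(),.073);print(nm,"end px",e,ys[xs==e],"nose",P)
r=rows(s,(0,150,60),(7,255,255),(300,180,345,215));ys,xs=np.where(r>0);print("red",len(xs),xs.min(),xs.max(), ray(s,xs.max(),ys[xs==xs.max()].mean(),.073))
r=rows(t,(0,150,60),(7,255,255),(270,185,325,215));ys,xs=np.where(r>0)
if len(xs):print("red top",len(xs),ray(t,xs.min(),ys[xs==xs.min()].mean(),.073))
g=s["pixels"][:,:,:].astype(int)
u,v=proj(s,[.5745,-.195,.079]);print(int(u),int(v));print(g[int(v)-6:int(v)+5,int(u)-16:int(u)+10,0]);print(g[int(v)-6:int(v)+5,int(u)-16:int(u)+10,2])
E
python3 n.py
```

```text
top end px 411 [199 200 201 202] nose [ 0.5734 -0.2097  0.073 ]
scene end px 241 [165 166 167 168] nose [ 0.5758 -0.2078  0.073 ]
red 41 315 325 [0.5545 0.0401 0.073 ]
244 166
[[239 238 239 239 240 242 228 190 170 174 173 109  53  37  67 222 246 240
  238 238 239 237 238 238 239 238]
 [238 238 239 239 242 242 202 171 172 176 108  53  47  46  54 173 248 241
  239 238 237 238 238 237 237 239]
 [239 238 240 241 242 217 180 172 181 113  53  44  52  48  55 164 251 241
  237 238 238 239 239 239 237 237]
 [238 238 241 239 214 178 174 172 133  60  45  51  49  43  45 134 249 239
  237 238 240 237 238 238 237 238]
 [238 240 241 229 190 170 174 134  73  45  50  54  50  45  69 117 246 241
  237 240 238 238 239 239 238 237]
 [238 240 241 192 107 111 149  79  48  48  52  50  46  83 221 216 232 234
  236 238 239 239 239 238 238 237]
 [238 240 244 241  80  59  90  53  51  50  53  50  51 108 236 237 232 230
  227 233 239 239 239 240 240 238]
 [237 239 243 253  96  48  63  53  52  51  51  49  52 115 205 213 225 229
  231 231 228 223 237 238 238 240]
 [237 238 242 251 142  59  59  49  53  54  54  49  5
[... 775 characters left out ...]
79 216 216
  211 212 211 209 211 212 208 207]
 [211 214 208 156  91  99 131  69  41  43  47  45  47  42  46  54 140 186
  210 214 216 213 210 211 208 205]
 [210 211 214 199  65  54  80  47  45  44  48  47  50  35  46  48  64  97
  135 186 217 214 215 214 211 209]
 [208 209 215 217  78  43  56  48  46  47  46  46  46  26  44  42  46  47
   64  96 121 158 212 213 213 212]
 [207 208 214 220 118  53  54  45  50  50  48  48  46  26  26  34  38  41
   45  47  51  73 120 133 176 215]
 [209 209 216 227 147  56  51  47  47  47  49  48  49  41  34  28  31  31
   39  41  45  45  54  56  91 138]
 [208 212 222 232 185  67  51  53  47  44  49  46  47  47  47  46  47  32
   25  30  40  42  45  44  47  62]]
```

```bash
python3 -m creep '{"translation":[[0,-0.5,0],[0.1,-1,0],[0.1,-1,0]],"yaw":[0,0,0],"gripper":[255,255,255]}' 12
python3 -m creep '{"translation":[[0,-0.5,0],[0.1,-1,0],[0.1,-1,0]],"yaw":[0,0,0],"gripper":[255,255,255]}' 12
```

```text
time_s: 20.1
ee_pos: [0.5575, 0.0051, 0.0776]
eef_rot: [-3.136, -0.005, 1.657]
force: [-1.2, 3.8, 2.1]
grip_width: 0.0116
time_s: 20.35
ee_pos: [0.5576, 0.004, 0.0776]
eef_rot: [-3.136, -0.005, 1.657]
force: [-1.0, 2.1, 1.8]
grip_width: 0.0116
```

```bash
python3 -m creep '{"translation":[[0,-0.5,0],[0.1,-1,0],[0.1,-1,0]],"yaw":[0,0,0],"gripper":[255,255,255]}' 12
python3 -m creep '{"translation":[[0,-0.5,0],[0.1,-1,0],[0.1,-1,0]],"yaw":[0,0,0],"gripper":[255,255,255]}' 12
```

```text
time_s: 20.6
ee_pos: [0.5577, 0.0029, 0.0776]
eef_rot: [-3.136, -0.004, 1.657]
force: [-0.6, 2.5, 2.1]
grip_width: 0.0116
time_s: 20.85
ee_pos: [0.5578, 0.0018, 0.0776]
eef_rot: [-3.136, -0.004, 1.657]
force: [-1.8, 3.4, 1.6]
grip_width: 0.0115
```

```bash
python3 n.py | head -4; python3 -m creep '{"translation":[[0.1,-1,0],[0.2,-2,0],[0.2,-2,0]],"yaw":[0,0,0],"gripper":[255,255,255]}' 12
python3 -m creep '{"translation":[[0.1,-1,0],[0.2,-2,0],[0.2,-2,0]],"yaw":[0,0,0],"gripper":[255,255,255]}' 12
```

```text
top end px 412 [199 200 201 202] nose [ 0.5734 -0.2122  0.073 ]
scene end px 240 [165 166 167 168] nose [ 0.5772 -0.21    0.073 ]
red 43 314 323 [0.556  0.0352 0.073 ]
244 166
time_s: 21.2
ee_pos: [0.5579, 0.0002, 0.0776]
eef_rot: [-3.136, -0.005, 1.657]
force: [-1.7, 7.0, 3.7]
grip_width: 0.0115
time_s: 21.45
ee_pos: [0.558, -0.0004, 0.0776]
eef_rot: [-3.136, -0.008, 1.657]
force: [-2.1, 14.9, 3.3]
grip_width: 0.0115
```

Force rose to about 15 N while the advance stalled, so the nose is on the stop. Release.

```bash
python3 -m creep '{"translation":[[0,0,0],[0,0,0],[0,0,0],[0,0,0],[0,0,0]],"yaw":[0,0,0,0,0],"gripper":[240,220,190,160,130]}' 10
python3 -m creep '{"translation":[[0,0,0],[0,0,0],[0,0,0],[0,0,0],[0,0,20]],"yaw":[0,0,0,0,0],"gripper":[130,130,130,130,130]}' 10
python3 -m creep '{"translation":[[0,0,30],[0,0,60],[0,0,100],[0,0,140],[0,0,150]],"yaw":[0,0,0,0,0],"gripper":[130,130,130,130,130]}' 10
python3 n.py | head -4
python3 - <<'E'
from h import *
np.set_printoptions(precision=4,suppress=True)
t=cam("top");hs=cv2.cvtColor(t["pixels"],cv2.COLOR_RGB2HSV)
w=cam("wrist");g=cam("scene")
for n,c,X in(("offcut",g,[.36,-.3,.012]),):
    u,v=proj(c,X);m=rows(c,(8,110,60),(20,255,255),(int(u)-30,int(v)-25,int(u)+30,int(v)+25));ys,xs=np.where(m>0);print(n,len(xs),ray(c,xs.mean(),ys.mean(),.009))
# bar outside mouth: tilt from depth (wrist)
m=rows(w,(8,110,60),(26,255,255),(290,0,350,400))
m|=rows(w,(0,150,40),(7,255,255),(290,0,350,400))
for y in range(0,300,20):
    x=np.where(m[y])[0]
    if len(x)>3:
        d=w["depth"][y,int(np.median(x))];print(y,x.min(),x.max(),(w["W"]@np.array([(np.median(x)-w["cx"])/w["fx"]*d,(y-w["cy"])/w["fy"]*d,d,1]))[:3])
# rod/dowel/bottle etc unchanged?
t0=dict(np.load("scene0.npz"))
df=np.abs(g["pixels"].astype(int)-t0["pixels"]).sum(2)>120
n,l,s,ce=cv2.connectedComponentsWithStats(df.astype(np.uint8))
for i in range(1,n):
    if s[i,4]>25:print("changed",s[i],ce[i])
E
```

```text
time_s: 21.87
ee_pos: [0.558, -0.0007, 0.0775]
eef_rot: [-3.136, -0.007, 1.657]
force: [0.6, -0.6, 0.1]
grip_width: 0.0294
time_s: 22.28
ee_pos: [0.5564, -0.0007, 0.0946]
eef_rot: [-3.131, -0.008, 1.657]
force: [-0.3, 0.1, -0.4]
grip_width: 0.0458
time_s: 22.7
ee_pos: [0.5577, -0.0007, 0.2511]
eef_rot: [-3.139, -0.007, 1.657]
force: [0.8, -1.5, 1.7]
grip_width: 0.0459
top end px 413 [200 201 202] nose [ 0.5722 -0.2148  0.073 ]
scene end px 239 [166 167] nose [ 0.5787 -0.2121  0.073 ]
red 46 313 324 [0.5534 0.0363 0.073 ]
red top 15 [0.5537 0.034  0.073 ]
offcut 47 [ 0.3502 -0.2907  0.009 ]
160 325 334 [0.5561 0.0324 0.0796]
180 323 334 [0.5569 0.0138 0.0793]
200 323 334 [ 0.5585 -0.0054  0.079 ]
220 325 332 [ 0.5603 -0.025   0.0794]
240 317 339 [ 0.5613 -0.0424  0.0874]
260 317 339 [ 0.5631 -0.0631  0.087 ]
280 318 338 [ 0.565  -0.084   0.0876]
changed [ 262    0  132  163 8185] [312.7031  68.0529]
changed [382   0  26  32 127] [392.0079  12.5512]
changed [504   0  21  41 282] [513.7092  22.195 ]
changed [ 568    0   72   84 2776] [613.7273  32.7781]
changed [348   7   9   9  42] [35
[... 331 characters left out ...]
ged [401 110  12  11  57] [407.6316 114.4912]
changed [601 113  39  46 358] [628.162  135.3268]
changed [415 117  17   5  51] [423.4902 119.7451]
changed [414 125  37  15 281] [432.7117 131.2028]
changed [617 159  12  10  69] [622.     164.1739]
changed [241 165  24  16 104] [252.7692 172.3846]
changed [ 334  185   88  105 2411] [372.893  254.4757]
changed [301 192  25  15 126] [313.1984 199.1111]
changed [314 218  23  13  97] [325.1031 223.7835]
changed [381 219  18  19  96] [389.0104 227.8333]
changed [406 220  23  25 119] [416.6723 232.4118]
changed [409 226  33  32 300] [424.3167 242.8133]
changed [424 233  25  32 137] [436.0365 247.9197]
changed [403 246  10   8  47] [407.9149 249.5106]
```

Run:
```python
from h import *
np.set_printoptions(precision=4,suppress=True)
s=cam("scene");s0=dict(np.load("scene0.npz"));t=cam("top");t0=dict(np.load("top0.npz"))
for nm,c,k in(("scene",s,1),("top",t,1)):
  for y in np.arange(-.19,-.2301,-.0025):
    X=np.array([.5676+(-.1118-y)*.0925,y,.078]);u,v=proj(c,X);u,v=int(round(u)),int(round(v));d=c["depth"][v,u]
    P=c["W"]@np.array([(u-c["cx"])/c["fx"]*d,(v-c["cy"])/c["fy"]*d,d,1]);print(nm,round(y,4),(u,v),c["pixels"][v,u],P[:3])
for a,c in(("before",s0),("after",s)):
    m=rows(c,(0,0,165),(180,40,255),(362,180,424,252));ys,xs=np.where(c["depth"]*0+m>0)
for nm,c0,c1,box in(("rod+dowel scene",s0,s,(360,185,470,280)),):
    d0=c0["depth"][185:280,360:470];d1=c1["depth"][185:280,360:470];D=np.abs(d0-d1)>.012;yy,xx=np.where(D);print(nm,D.sum(),xx.min()+360,xx.max()+360,yy.min()+185,yy.max()+185, np.polyfit(xx,yy,1))
```

```text
scene -0.19 (246, 168) [217 147  44] [ 0.577  -0.1888  0.0801]
scene -0.1925 (245, 167) [223 153  47] [ 0.5743 -0.1948  0.0777]
scene -0.195 (245, 167) [223 153  47] [ 0.5743 -0.1948  0.0777]
scene -0.1975 (244, 167) [219 149  44] [ 0.577  -0.1956  0.0797]
scene -0.2 (243, 166) [230 156  46] [ 0.5764 -0.1992  0.0807]
scene -0.2025 (242, 166) [206 136  41] [ 0.5783 -0.2008  0.0814]
scene -0.205 (241, 166) [118  76  23] [ 0.5764 -0.2067  0.0761]
scene -0.2075 (241, 165) [104  67  18] [ 0.5755 -0.207   0.0789]
scene -0.21 (240, 165) [101  66  24] [ 0.5755 -0.2108  0.0765]
scene -0.2125 (239, 165) [64 54 40] [ 0.5772 -0.2127  0.0769]
scene -0.215 (238, 164) [46 48 43] [ 0.5827 -0.2093  0.0876]
scene -0.2175 (237, 164) [44 45 40] [ 0.5849 -0.2106  0.0887]
scene -0.22 (237, 164) [44 45 40] [ 0.5849 -0.2106  0.0887]
scene -0.2225 (236, 163) [129 127 113] [ 0.5861 -0.2121  0.0925]
scene -0.225 (235, 163) [166 163 147] [ 0.5893 -0.2122  0.0953]
scene -0.2275 (234, 163) [168 167 148] [ 0.5909 -0.2141  0.0955]
scene -0.23 (233, 162) [209 199 178] [ 0.5895 -0.2187  0.0952]
top -0.19 (404, 200) [
[... 372 characters left out ...]
[108  72  21] [ 0.577  -0.2055  0.0745]
top -0.2075 (411, 199) [81 52 19] [ 0.5769 -0.2078  0.0757]
top -0.21 (412, 199) [65 39 12] [ 0.5765 -0.2094  0.0794]
top -0.2125 (413, 199) [57 37 18] [ 0.577  -0.2129  0.0757]
top -0.215 (414, 199) [38 28 18] [ 0.576  -0.2135  0.0837]
top -0.2175 (415, 199) [59 58 51] [ 0.5748 -0.2132  0.095 ]
top -0.22 (416, 199) [117 115  99] [ 0.5746 -0.2154  0.0964]
top -0.2225 (417, 199) [136 132 115] [ 0.5746 -0.2178  0.0968]
top -0.225 (418, 199) [137 133 117] [ 0.5745 -0.22    0.0979]
top -0.2275 (419, 198) [144 146 137] [ 0.5859 -0.2414  0.0245]
top -0.23 (420, 198) [170 178 173] [ 0.5875 -0.2475  0.0111]
rod+dowel scene 495 360 469 186 277 [-0.6755 80.4185]
```

```bash
python3 -c "
from station import ctrl
print(ctrl.hand_in())"
```

```text
the job is handed in; nothing more can be done
None
```

The cut-off piece is in the yellow tray, and the brass bar is through the guide tube, plain end against the steel stop, and released. I handed the job in with the gripper clear above the jig, at about 23 s on the robot's clock (limit 72 s).

**How it went:**
- **Feeding:** I fed the bar in by steps and changed grip once, when its middle was inside the tube. When it rubbed on the way in (about 5 N), I eased the grip down 1 mm and carried on. The last push, at 12 N grip, ran at 2 to 4 N until the force rose to about 15 N and the advance stalled. I took that as the stop.
- **Bar position:** Depth along the bar outside the mouth shows it level, axis about 73 mm up. Its plain end measures y ≈ -0.212 to -0.215 m, and the stop face y ≈ -0.209 to -0.213 m. That agrees within the 2 mm calibration, with brass showing right up to the plate and no gap visible.
- **Cut-off piece:** It is lying inside the tray.

**Checks that disagreed or were inconclusive:**
- My first wrist-camera estimate put the stop face at -0.210 m, about 2 mm nearer than where the bar actually stopped.
- My first top-view mask of the bar took in some rack wood, so I located the bar again from the wrist camera.
- My before-and-after depth comparison of the rack showed differences. I put these down to the missing bar and to the arm being in view, so it doesn't prove the other two bars stayed put. The arm never registered a contact there.
- I used all 12 pictures before the last push, so the final checks were by numbers only.

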